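# Span-calibrate the finds balance

### The arm

A 6-joint arm with a two-finger parallel gripper is mounted at the origin on a cart in front of the work surface, level with it; the furniture and walls round the work are solid. World frame = base frame: x ahead of the robot, y to its left, z up, the work surface at z = 0. Lengths are in m, angles in rad, forces in N, time in s.
With the tool pointing down it reaches from about 0.275 to 0.75 m from the base axis. Payload 10.2 kg.
Tool frame: the origin (TCP) lies at the very end of the fingers, on their centre line; the grasp point (between the pads) lies 19 mm behind it (env.grip_point_offset is the distance from the TCP to the grasp point, in m); z points along the fingers, y is the line along which they close (so a half turn about z gives the same grasp; the last joint's range is limited). The gripper opens to 85 mm and grips with 20 to 120 N. Pads are 22 mm wide; open, the fingers measure 114 mm over their backs; the gripper's body (76 mm by 85 mm) begins 54 mm behind the grasp point. The pads swing forward as they close: fully open they stand 13 mm farther back than shut.
Start: joints at [-1.36, 0.313, 1.498, -0, 1.331, -0.223], TCP at [0.221, -0.476, 0.231] pointing down, gripper open.
Joint ranges: [-2.94, 2.94], [-0.97, 2.17], [0.19, 2.56], [-1.23, 4.37], [0.02, 3.11], [-2.88, 2.88]. Speed limits (rad/s): [2.39, 2.39, 3.01, 3.14, 3.14, 3.14].

### API

Orientations are given as a unit quaternion [x, y, z, w].
In Python, from rig import env, imaging gives the robot as it stands.
- The arm moves only by the tool servo_tool, never from a script. Its argument "commands" is a list of rows, each an object with "hand": the finger opening in cm, from 0 to 8.54; "offset": the shift along the tool's x, y, z in cm, a list of three; "roll": the turn about the tool's z in rad. In form: [{"hand": hand, "offset": [dx, dy, dz], "roll": roll}, ...]. A call has 1 to 20 rows; each row is the pose to reach, as a shift and turn from the pose commanded when the call began, along the tool's axes at that moment; what a row does not reach only later rows make up. A row lasts 1/12 s, in which the tool goes at most 41.7 mm and 7.16 degrees, less where a joint would pass 70% of its speed; a pose out of reach is approached as far as the arm can. A call with a gripper value outside its range is refused whole. The fingers move at their own pace and stop on an object; the grip force is fixed at half the most. Time passes only in rows, so rows that repeat a pose let the fingers close. It gives the time, the measured TCP pose, the force, the opening and the grip force at its end, in the units of the state.
- env.get_obs(): the state, without advancing time (a new reading comes with each control period).
- imaging.camera(name): name is "scene" or "top"; returns a dict with "img" (420x560x3 uint8, red, green, blue), "fx", "fy", "cx", "cy" (pixels), "k1" (the pictures are not rectified: a ray, as slopes to the right and down, at radius r is drawn at 1 + k1 r^2 times it, then the intrinsics apply), "R" (3x3) and "t" (3): a world point X has camera coordinates R X + t. Camera axes: x right, y down, z forward; pixel columns grow to the right and rows downward; lengths in m; the calibration is good to about 2 mm. A picture is of the moment at which its call begins. There is no depth.
- env.job_done(): hands the job in; it is judged then, once.
The state is a dict: "t": time; "joint_positions": joint angles; "dq": joint speeds; "tau": joint torques, N m; "eef_pos": TCP position; "tool_rot": TCP orientation; "wrist_force": force on the tool from outside, world axes, zero at the start; "torque": the same for the moment, N m; "finger_gap": finger opening in m; "grip_force": force on a finger pad.
Only numpy, scipy, OpenCV 4.12 (cv2) and the standard library are available. Lean on these libraries where they do the work, as an engineer would, in place of code of your own. Each camera call takes 0.05 s, during which the arm holds its last target. There are 200 camera calls.

### The job

The balance for weighing the bones needs its span calibration. Set the larger of the two brass weights gently upright in the middle of the balance's pan and let go of it; then pick up the green-handled pick, push its steel tip straight into the small hole in the front of the balance and hold the recessed red button inside fully down. Finish still gripping the pick with the button held down and the weight standing free on the pan; do not press the button before the weight is on the pan, and leave the smaller weight, vial, canister and bone where they are.

Things in the scene. Friction and masses are not known exactly. Their poses are not given: they have to be found in the camera images.
- balance: White bench balance, fixed, housing 140 (x) x 160 (y) x 46 mm high; origin at the centre of its underside on the table, z up. Its front wall, 70 mm from the origin on its own -x side, faces roughly towards the robot and carries the service hole. On its top a grey control strip (display, keys; surface up to 52 mm high) lies along the front edge, the round steel pan behind it.
- pan_center (a point): Centre of the pan's flat top: steel disc 90 mm across, 55 mm above the table; axes parallel to the balance's.
- cal_hole (a point): Centre of the mouth of the round service hole in the balance's front wall, 26 mm above the table, inside a grey ring. Hole 10 mm across, rim chamfered 2 mm. Its x axis points level, straight into the hole (the balance's x); z up. The face of the red button sits 16 mm inside the mouth; the button face is 8.4 mm across.
- cal_button (a joint): Travel of the recessed red calibration button along the hole's axis: 0 = out, 0.004 m = fully in (stop). Sprung: it begins to move at about 1.5 N and reaches its stop at about 2.5 N; a push of 5 to 10 N holds it firmly home. It comes out again when let go.
- weight_block: Wooden storage block for the weights, fixed, 72 (x) x 128 (y) x 30 mm high; origin at the centre of its underside. Two round wells open upward, floors 14 mm above the table (16 mm deep): 42 mm across at y = +27 mm for the larger weight, 30 mm across at y = -37 mm for the smaller.
- weight_large: Larger brass calibration weight, 0.5 kg: plain cylinder 38 mm in diameter and 46 mm high with a neck and a 22 mm wide knob on top, 64 mm high in all. Origin at the centre of its underside, z up along its axis. It starts upright in the larger well, so its cylinder stands clear from 30 to 60 mm above the table.
- weight_small: Smaller brass weight, 0.2 kg, 26 mm in diameter, 52 mm high with its knob; origin at the centre of its underside. Stays in its well.
- pick: Steel pick with a green handle, 144 mm long, 17 g, lying on the table, tip pointing roughly away from the robot. Origin under the middle of its length, at its underside. Handle from y = -28 to +72 mm, 10 wide, 9 high, round, axis 4 mm above the underside; thin steel shank, 2 mm wide, from y = -28 mm to the tip at y = -72 mm.
- pick_tip (a point): Tip of the pick: its end, y = -72 mm and 1 mm above the underside level in the pick's frame. The last 14 mm of the shank bend slightly down; in the last 44 mm the whole shank lies between 0 and 5 mm above the underside level, so aim the level 2.5 mm above the underside at the middle of the hole. The tip is about 1.5 mm thick.
- vial: Bystander: upright glass vial, 27 mm in diameter, 69 mm high, black cap; origin at the centre of its underside.
- canister: Bystander: upright black sample canister with grey lid, 34 mm in diameter, 51 mm high; origin at the centre of its underside.
- long_bone_12: Bystander: a bone lying on the table, 91 x 29 x 13 mm, origin at the centre of its underside.
Things that resemble listed ones, but are neither listed nor needed, are in the scene too. What is shaped like the weight_large but pink is not meant.

How it is judged:
On the way, in this order (a step that is already met when the one before it is completed fails the run):
1. the larger weight stands free in the middle of the pan (horizontal distance between weight_large and pan_center below 0.02 m and z of weight_large in the frame of pan_center between -0.004 and 0.004 m and angle between weight_large's own z axis and vertical below 0.1 rad and contact force between the arm and weight_large below 0.1 N and linear speed of weight_large below 0.02 m/s), for 0.3 s.
2. the pick is gripped and lifted off the table (contact force between the fingers and pick above 1 N and height (world z) of pick above 0.008 m and height (world z) of pick_tip above 0.012 m), for 0.2 s.
3. the pick's tip, through the hole, holds the button fully down (value of joint cal_button above 0.003 m and x of pick_tip in the frame of cal_hole above 0.012 m and y of pick_tip in the frame of cal_hole between -0.007 and 0.007 m and z of pick_tip in the frame of cal_hole between -0.007 and 0.007 m and contact force between the fingers and pick above 1 N and height (world z) of pick above 0.008 m), for 0.5 s.
At the end, for the whole second after the job is handed in: The larger weight stands upright (within 0.1 rad) on the pan within 20 mm of its centre, untouched by the robot; the gripped pick, off the table, has its tip at least 12 mm inside the hole and the button is at least 3 mm of its 4 mm down, all through the last second (all of step 1 and all of step 3); the arm keeps its last pose, push and grip.
It fails at once if the button is pressed while the larger weight is not on the pan (value of joint cal_button above 0.0015 m and not (horizontal distance between weight_large and pan_center below 0.02 m and z of weight_large in the frame of pan_center between -0.004 and 0.004 m and angle between weight_large's own z axis and vertical below 0.1 rad)).
It fails at once if the weight is dropped or rammed onto the pan (faster than 0.35 m/s within 20 mm of it, or over 40 N) (contact force between weight_large and balance above 40 N or (linear speed of weight_large above 0.35 m/s and z of weight_large in the frame of pan_center below 0.02 m and horizontal distance between weight_large and pan_center below 0.05 m)).
It fails at once if the smaller weight, vial, canister or bone is moved more than 20 mm (distance of any of weight_small, vial, canister, long_bone_12 from where it was at the start of the episode above 0.02 m).
It also fails if it takes over 54 s, if anything falls off the work surface, if the arm or the gripper's body presses on something with over 40 N, if the wrist force passes 120 N, or if a joint passes its speed limit or range.

## Working session

There is one attempt and no reset: what is moved stays moved. The work goes in short steps, Python scripts to look and compute and a tool call to move; the robot and the scene stay as the last step left them, time stands still between calls to the robot, and variables do not carry over. Pictures are saved under pics/ and viewed, at most 10 in all, crops included, and the job is handed in when it is done.

Besides the shell and the picture viewer there is one more tool, called after ">>>" by a JSON object that holds its "api" and its "payload". servo_tool: Moves the arm, as the interface text tells. Its arguments: {"type":"object","properties":{"commands":{"type":"array","items":{"type":"object","properties":{"hand":{"type":"number"},"offset":{"type":"array","items":{"type":"number"}},"roll":{"type":"number"}}}}},"required":["commands"]}

```bash
mkdir -p pics; cat > h.py <<'E'
import numpy as np, cv2
from rig import env, imaging
def ray(c,u,v):
    K=np.array([[c["fx"],0,c["cx"]],[0,c["fy"],c["cy"]],[0,0,1.]])
    xd=np.array([(u-c["cx"])/c["fx"],(v-c["cy"])/c["fy"]]); x=xd.copy()
    for _ in range(20): x=xd/(1+c["k1"]*(x@x))
    R=np.array(c["R"]); return -R.T@np.array(c["t"]), R.T@np.array([x[0],x[1],1])
def onplane(c,u,v,z):
    o,d=ray(c,u,v); return o+d*(z-o[2])/d[2]
def proj(c,X):
    p=np.array(c["R"])@np.array(X)+np.array(c["t"]); x=p[:2]/p[2]; x=x*(1+c["k1"]*(x@x))
    return np.array([c["fx"]*x[0]+c["cx"],c["fy"]*x[1]+c["cy"]])
def tri(c1,p1,c2,p2):
    o1,d1=ray(c1,*p1);o2,d2=ray(c2,*p2)
    s=np.linalg.lstsq(np.c_[d1,-d2],o2-o1,rcond=None)[0]
    a=o1+d1*s[0];b=o2+d2*s[1]; return (a+b)/2,np.linalg.norm(a-b)
def save(img,n): cv2.imwrite("pics/"+n,cv2.cvtColor(img,cv2.COLOR_RGB2BGR))
E
python3 - <<'E'
from h import *
for n in("scene","top"):
    c=imaging.camera(n); save(c["img"],n+"0.png"); np.save(n+"0.npy",c,allow_pickle=True)
    print(n,c["fx"],c["k1"],-np.array(c["R"]).T@c["t"],c["R"])
o=env.get_obs();print(o,env.grip_point_offset)
E
```

```text
scene 379.77906488718725 -0.09038293023750932 [ 0.09951744 -0.88071699  0.52014921] [[ 0.8709596  -0.49129552 -0.00762202]
 [-0.22356695 -0.38242645 -0.896531  ]
 [ 0.4375468   0.78254631 -0.44291543]]
top 503.73853800486324 -0.11835420144857375 [ 0.26239775 -0.12525602  1.44418474] [[ 0.02084251 -0.99956276 -0.02097317]
 [-0.9839474  -0.01678903 -0.1776672 ]
 [ 0.1772374   0.02433953 -0.98386711]]
{'t': 0.1, 'joint_positions': array([-1.36039490e+00,  3.13403296e-01,  1.49834581e+00,  6.23632488e-06,
        1.33098008e+00, -2.23409349e-01]), 'dq': array([-0.00088561,  0.00079121, -0.00265324,  0.00126774, -0.00170479,
        0.0025591 ]), 'tau': array([ 2.07778430e-03, -4.12897861e+01, -2.60140765e+01, -2.20327684e-04,
        3.05416972e-03, -9.24403423e-06]), 'eef_pos': array([ 0.22061326, -0.47615695,  0.23079333]), 'tool_rot': array([ 9.76568113e-01,  2.15207801e-01,  6.72439384e-06, -5.68234311e-04]), 'wrist_force': array([-0.29085534, -0.8448467 ,  0.13160746]), 'torque': array([ 0.00277472, -0.01654401, -0.00539596]), 'grip_force': 0.0, 'finger_gap': 0.08547691133119363} 0.0187
```

View pics/scene0.png

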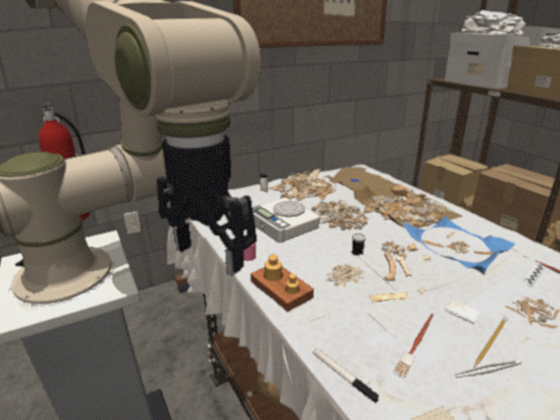

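View pics/top0.png

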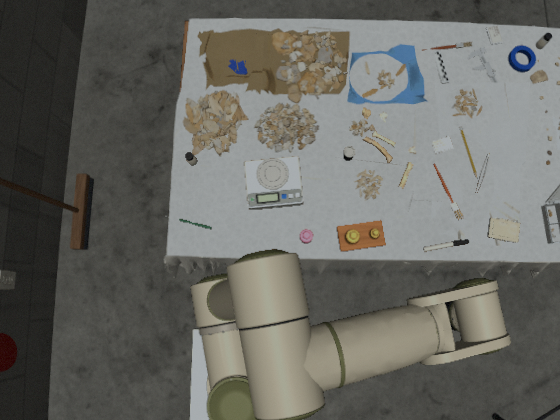

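The scene view shows the balance at (285,215), block with two brass weights at (273,265)/(292,280) and the pink lookalike at (250,248). In the top view: balance (273,182), large weight (352,237), small (376,234), pink (306,236), and a thin green thing at (195,223).

```bash
python3 - <<'E'
from h import *
c=np.load("top0.npy",allow_pickle=True).item();s=np.load("scene0.npy",allow_pickle=True).item()
a=cv2.resize(c["img"][145:260,170:400],None,fx=3.45,fy=3.45,interpolation=cv2.INTER_CUBIC)[:,:794]
b=cv2.resize(s["img"][165:225,170:330],None,fx=4.9,fy=3.3,interpolation=cv2.INTER_CUBIC)[:,:794]
b=np.pad(b,((0,0),(0,794-b.shape[1]),(0,0)))
save(np.vstack([a,b]),"crop1.png");print(a.shape,b.shape)
for n,u,v,z in(("large",352,237,.06),("small",376,234,.05),("pink",306,236,.06),("pan",272,174,.055),("pickL",181,219,.005),("pickR",212,227,.005)):print(n,onplane(c,u,v,z))
hsv=cv2.cvtColor(c["img"],cv2.COLOR_RGB2HSV)
m=cv2.inRange(hsv,(35,60,20),(95,255,200));m[:, 240:]=0;m[:205]=0
n,l,st,ce=cv2.connectedComponentsWithStats(m);print(st,ce)
E
```

```text
(397, 794, 3) (198, 794, 3)
large [ 0.41219362 -0.28314543  0.06      ]
small [ 0.42271357 -0.35121028  0.05      ]
pink [ 0.41280241 -0.15629825  0.06      ]
pan [ 0.58776373 -0.05792865  0.055     ]
pickL [0.46124514 0.20644392 0.005     ]
pickR [0.43965894 0.11434103 0.005     ]
[[     0      0    560    420 235125]
 [    90    207      1      1      1]
 [    89    209      1      1      1]
 [   180    219     31     10     54]
 [    35    233      1      1      1]
 [    88    233      1      1      1]
 [    86    243      1      1      1]
 [    52    255      1      1      1]
 [   215    275      4      3      5]
 [   222    274      2      1      2]
 [   225    274      1      1      1]
 [   212    276      1      1      1]
 [   205    279      1      1      1]
 [   212    278      1      1      1]
 [    25    358      1      1      1]
 [    48    387      1      1      1]
 [    43    388      1      1      1]
 [   234    403      1      1      1]] [[279.5307815  209.49020734]
 [ 90.         207.        ]
 [ 89.         209.        ]
 [195.44444444 223.42592593]
 [ 35.         233.        ]
 [ 88.         233.        ]
 [ 86.         243.        ]
 [ 52.         255.        ]
 [216.4        275.8       ]
 [222.5        274.        ]
 [225.         274.        ]
 [212.         276.        ]
 [205.         279.        ]
 [212.         278.        ]
 [ 25.         358.        ]
 [ 48.         387.        ]
 [ 43.         388.        ]
 [234.         403.        ]]
```

View pics/crop1.png

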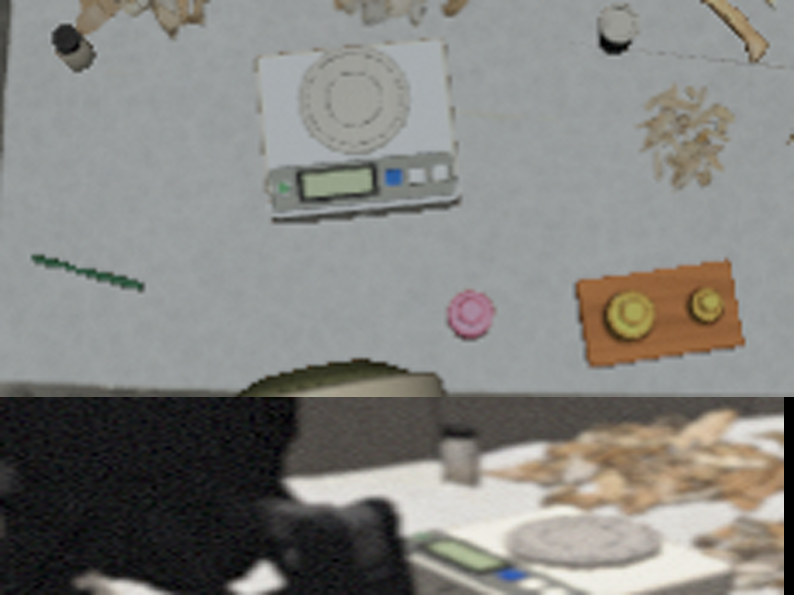

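The crop confirms: the brass large weight (left in the block, ≈(352.5,236) px) is mine. The pink one at (306,236) and the small brass one at (375,233) are not. The green stick (180,219)–(211,228) is the pick's handle. Next I check the shank end and the balance yaw.

```bash
python3 - <<'E'
from h import *
c=np.load("top0.npy",allow_pickle=True).item()
im=c["img"].astype(float)
p=im[205:240,160:240].mean(2); p=np.clip((p-110)*255/80,0,255).astype(np.uint8)
a=cv2.resize(p,(790,345),interpolation=cv2.INTER_CUBIC)
save(cv2.cvtColor(a,cv2.COLOR_GRAY2RGB),"crop2.png")
hsv=cv2.cvtColor(c["img"],cv2.COLOR_RGB2HSV)
# yellow weights
m=cv2.inRange(hsv,(20,110,60),(35,255,255));m[:215]=0;m[255:]=0;m[:,:335]=0;m[:,390:]=0
n,l,st,ce=cv2.connectedComponentsWithStats(m)
for i in range(1,n):
    if st[i][4]>15: print("brass",st[i],ce[i],onplane(c,*ce[i],.06))
m=cv2.inRange(hsv,(5,90,40),(35,255,255));m[:215]=0;m[255:]=0;m[:,:325]=0;m[:,395:]=0
k=max(cv2.findContours(m,0,2)[0],key=cv2.contourArea)
b=cv2.boxPoints(cv2.minAreaRect(k));w=np.array([onplane(c,*q,.025)[:2] for q in b]);print("block",w,w.mean(0))
# pan: ring circle
g=cv2.cvtColor(c["img"],cv2.COLOR_RGB2GRAY)
G=cv2.resize(g[145:215,235:310],None,fx=6,fy=6,interpolation=cv2.INTER_CUBIC)
h=cv2.HoughCircles(G,cv2.HOUGH_GRADIENT,1,30,param1=80,param2=20,minRadius=75,maxRadius=110)
print(h)
if h is not None:
    for q in h[0][:3]:
        u,v=235+(q[0]+.5)/6-.5,145+(q[1]+.5)/6-.5;print("pan",u,v,onplane(c,u,v,.055))
m=cv2.inRange(hsv,(35,60,20),(95,255,200));m[:, 240:]=0;m[:215]=0;m[232:]=0;m[:,:170]=0
ys,xs=np.nonzero(m);vx,vy,x0,y0=cv2.fitLine(np.c_[xs,ys].astype(np.float32),2,0,.01,.01).ravel()
t=(xs-x0)*vx+(ys-y0)*vy
for T in(t.min()-.5,t.max()+.5):print("pick end",onplane(c,x0+vx*T,y0+vy*T,.005))
save(cv2.cvtColor(cv2.resize(G,None,fx=1.3,fy=1.3),cv2.COLOR_GRAY2RGB),"crop3.png")
E
```

```text
brass [370 229  10   9  65] [374.35384615 233.06153846] [ 0.42409873 -0.34504708  0.06      ]
brass [346 230  14  13 141] [352.43971631 235.81560284] [ 0.41549366 -0.28436367  0.06      ]
block [[ 0.44594821 -0.24307004]
 [ 0.46656613 -0.3718892 ]
 [ 0.39606922 -0.3811594 ]
 [ 0.37585722 -0.25331125]] [ 0.4211102  -0.31235747]
None
pick end [0.46084438 0.21099521 0.005     ]
pick end [0.43802992 0.1182246  0.005     ]
```

View pics/crop2.png

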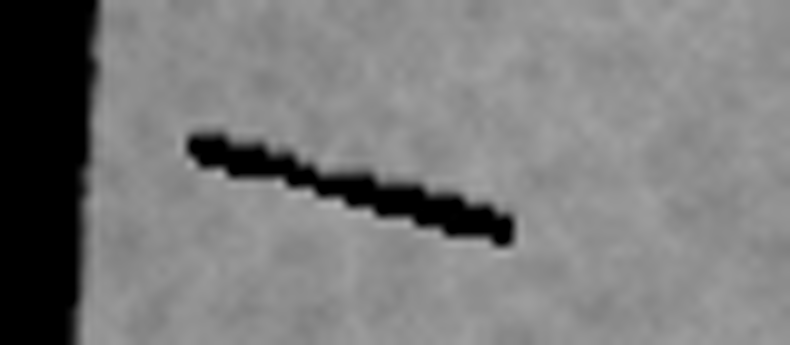

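View pics/crop3.png

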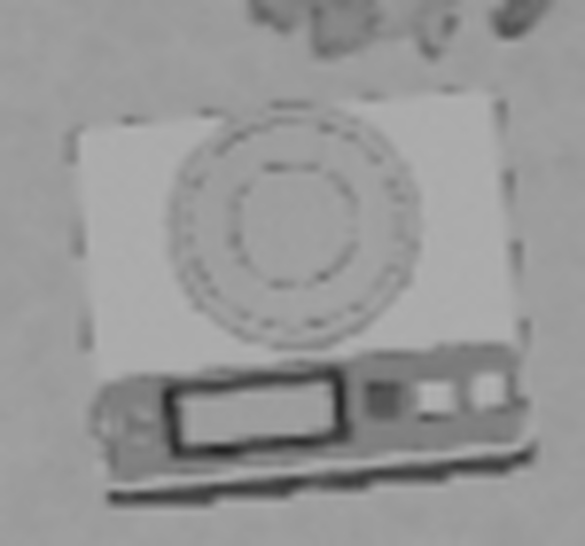

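The balance fills crop3: pan centre at (295,227) in the crop, i.e. top pixel ≈(272.3,173.6), tilted about 5°. The handle stands out in crop2, but the shank isn't resolved. I'll move above the weight and look again.

>>> {"api": "servo_tool", "payload": {"commands": [{"hand":8.5,"offset":[3,-1,1],"roll":-0.12},{"hand":8.5,"offset":[6,-2,2],"roll":-0.24},{"hand":8.5,"offset":[9,-3.2,3],"roll":-0.36},{"hand":8.5,"offset":[12,-4.3,4],"roll":-0.48},{"hand":8.5,"offset":[15,-5.4,5],"roll":-0.6},{"hand":8.5,"offset":[18,-6.4,6],"roll":-0.72},{"hand":8.5,"offset":[21,-7.5,7],"roll":-0.84},{"hand":8.5,"offset":[23.5,-8.4,8],"roll":-0.96},{"hand":8.5,"offset":[25,-9,8],"roll":-1.06},{"hand":8.5,"offset":[25.76,-9.14,8],"roll":-1.137},{"hand":8.5,"offset":[25.76,-9.14,8],"roll":-1.137},{"hand":8.5,"offset":[25.76,-9.14,8],"roll":-1.137}]}}

```text
t: 1.1
eef_pos: [0.4159, -0.2851, 0.1511]
tool_rot: [0.708, 0.707, -0.0, -0.0]
wrist_force: [-0.3, 0.6, 0.1]
finger_gap: 0.0852
grip_force: 0.0
```

```bash
python3 - <<'E'
from h import *
s=imaging.camera("scene");np.save("scene1.npy",s,allow_pickle=True)
c=np.load("top0.npy",allow_pickle=True).item()
print(proj(s,(.46,.21,.005)),proj(s,(.438,.118,.005)),onplane(c,272.3,173.6,.055))
hsv=cv2.cvtColor(s["img"],cv2.COLOR_RGB2HSV)
m=cv2.inRange(hsv,(20,110,60),(35,255,255));m[:225]=0;m[:,:240]=0;m[310:]=0;m[:,320:]=0
n,l,st,ce=cv2.connectedComponentsWithStats(m)
for i in range(1,n):
    if st[i][4]>10:print(st[i],ce[i])
print(proj(s,(.416,-.285,.06)))
save(cv2.resize(s["img"][160:310,170:330],(800,600) if 0 else (640,600),interpolation=cv2.INTER_CUBIC),"s1.png")
E
```

```text
[212.1072428  198.63411892] [215.90444267 210.97837165] [ 0.58893973 -0.05874988  0.055     ]
[272.36453396 263.03005565]
```

View pics/s1.png

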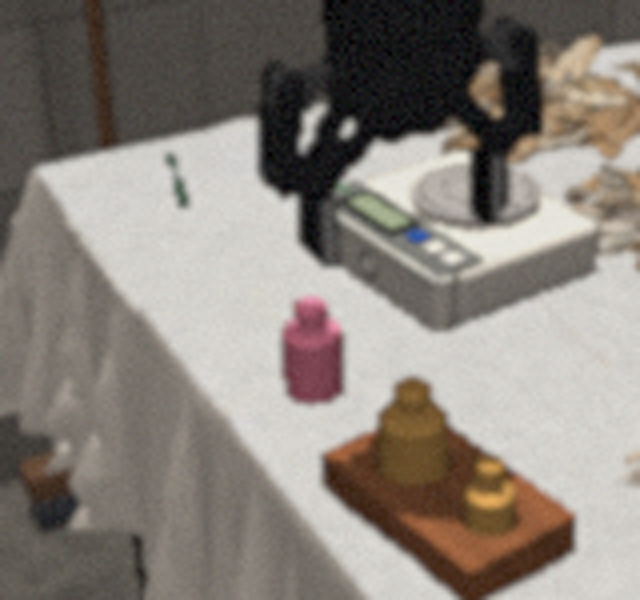

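s1 shows the weight upright in the block (crop (412,440)), the service hole ring at crop (368,262) → scene px ≈(261.6,225), and the handle at crop (172,157)–(183,205).

```bash
python3 - <<'E'
from h import *
s=np.load("scene1.npy",allow_pickle=True).item();c=np.load("top0.npy",allow_pickle=True).item()
f=lambda p:(p-np.array([170,160]))*4
print("knob,top,bot",f(proj(s,(.416,-.285,.078))),f(proj(s,(.416,-.285,.060))),f(proj(s,(.416,-.285,.03))))
b=(170+412.5/4,160+384/4)
print(tri(s,b,c,(352.0,235.3)))
print("pan scene", onplane(s,170+477/4,160+194/4,.055))
print("hole z26",onplane(s,261.6,225.1,.026))
# balance yaw: corners in top, crop3 scale 7.8
g=lambda x,y:(235+(x+.5)/7.8-.5,145+(y+.5)/7.8-.5)
B=[onplane(c,*g(75,130),.046),onplane(c,*g(500,92),.046)]
F=[onplane(c,*g(108,490),.0),onplane(c,*g(535,452),.0)]
for e in(B,F):
    d=e[0]-e[1];print(e,np.hypot(*d[:2]),"yaw",np.degrees(np.arctan2(-d[0],d[1])))
E
```

```text
knob,top,bot [408.93411016 383.76261909] [409.45813585 412.12022262] [410.31127217 458.07083685]
(array([ 0.41719019, -0.28225083,  0.07540322]), np.float64(0.004317876725650772))
pan scene [ 0.58770964 -0.06771778  0.055     ]
hole z26 [ 0.50083658 -0.06703138  0.026     ]
[array([0.62626575, 0.02336812, 0.046     ]), array([ 0.64301365, -0.13269208,  0.046     ])] 0.15695629146067774 yaw 6.125361500368788
[array([0.49984855, 0.01101953, 0.        ]), array([ 0.51699022, -0.14807795,  0.        ])] 0.16001826550221296 yaw 6.149505628604424
```

>>> {"api": "servo_tool", "payload": {"commands": [{"hand":8.5,"offset":[0,0,2],"roll":0},{"hand":8.5,"offset":[0,0,5],"roll":0},{"hand":8.5,"offset":[0,0,8],"roll":0},{"hand":8.5,"offset":[0,0,10],"roll":0},{"hand":8.5,"offset":[0,0,11.5],"roll":0},{"hand":8.5,"offset":[0,0,11.5],"roll":0},{"hand":3,"offset":[0,0,11.5],"roll":0},{"hand":3,"offset":[0,0,11.5],"roll":0},{"hand":3,"offset":[0,0,11.5],"roll":0},{"hand":3,"offset":[0,0,11.5],"roll":0},{"hand":3,"offset":[0,0,11.5],"roll":0},{"hand":3,"offset":[0,0,11.5],"roll":0},{"hand":3,"offset":[0,0,11.5],"roll":0},{"hand":3,"offset":[0,0,11.5],"roll":0},{"hand":3,"offset":[0,0,11.5],"roll":0},{"hand":3,"offset":[0,0,11.5],"roll":0}]}}

```text
t: 2.48
eef_pos: [0.4165, -0.2858, 0.0378]
tool_rot: [0.707, 0.707, -0.0, 0.001]
wrist_force: [-0.6, 0.6, 7.9]
finger_gap: 0.036
grip_force: 59.7
```

>>> {"api": "servo_tool", "payload": {"commands": [{"hand":3,"offset":[0,0,-1],"roll":0},{"hand":3,"offset":[0,0,-2.5],"roll":0},{"hand":3,"offset":[0,0,-4],"roll":0},{"hand":3,"offset":[0,0,-6],"roll":0},{"hand":3,"offset":[0,0,-8],"roll":0},{"hand":3,"offset":[0,0,-9],"roll":0},{"hand":3,"offset":[0,0,-9],"roll":0},{"hand":3,"offset":[0,0,-9],"roll":0}]}}

```text
t: 3.15
eef_pos: [0.4158, -0.285, 0.1261]
tool_rot: [0.707, 0.707, 0.0, -0.0]
wrist_force: [0.3, 1.2, -5.2]
finger_gap: 0.0362
grip_force: 61.6
```

```bash
python3 - <<'E'
from h import *
s=imaging.camera("scene");np.save("scene2.npy",s,allow_pickle=True)
a=cv2.resize(s["img"][200:310,215:335],(480,440),interpolation=cv2.INTER_CUBIC)
p=s["img"][190:225,190:235]; p=np.clip((p.astype(float)-80)*1.6,0,255).astype(np.uint8)
b=np.pad(cv2.resize(p,(315,245),interpolation=cv2.INTER_CUBIC),((0,195),(0,0),(0,0)))
save(np.hstack([a,b]),"s2.png")
E
```

```text
(no output)
```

View pics/s2.png

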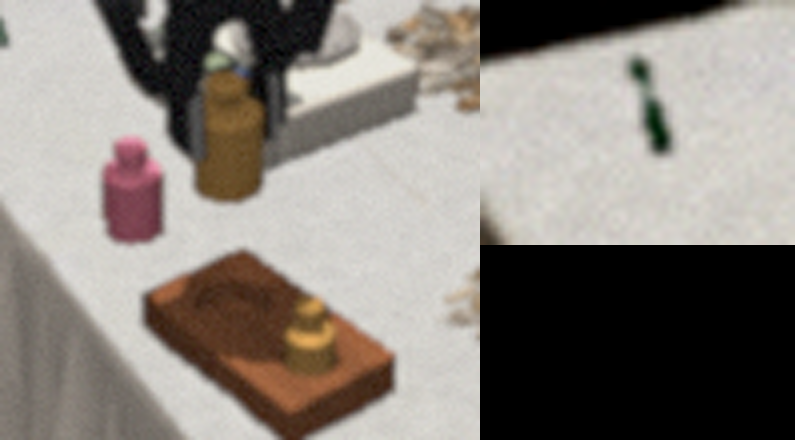

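The weight hangs upright in the gripper, and the block and small weight are undisturbed. I'll carry it over to the pan.

>>> {"api": "servo_tool", "payload": {"commands": [{"hand":3,"offset":[0.8,0.6,0],"roll":0},{"hand":3,"offset":[2.5,1.9,0],"roll":0},{"hand":3,"offset":[4.7,3.6,0],"roll":0},{"hand":3,"offset":[7,5.4,0],"roll":0},{"hand":3,"offset":[9.4,7.2,0],"roll":0},{"hand":3,"offset":[11.8,9,0],"roll":0},{"hand":3,"offset":[14.2,10.9,0],"roll":0},{"hand":3,"offset":[16.6,12.7,0],"roll":0},{"hand":3,"offset":[18.8,14.4,0],"roll":0},{"hand":3,"offset":[20.6,15.8,0],"roll":0},{"hand":3,"offset":[21.8,16.7,0],"roll":0},{"hand":3,"offset":[22.4,17.1,0],"roll":0},{"hand":3,"offset":[22.5,17.2,0],"roll":0},{"hand":3,"offset":[22.5,17.2,0],"roll":0},{"hand":3,"offset":[22.5,17.2,0],"roll":0}]}}

```text
t: 4.45
eef_pos: [0.5875, -0.0611, 0.1261]
tool_rot: [0.707, 0.707, -0.0, -0.0]
wrist_force: [-0.4, 0.9, -5.3]
finger_gap: 0.0361
grip_force: 61.6
```

```bash
python3 - <<'E'
from h import *
s=imaging.camera("scene")
tops=[imaging.camera("top") for _ in range(8)]
c=tops[0];im=np.mean([t["img"].astype(float) for t in tops],0);np.save("topavg.npy",im)
save(s["img"],"s3.png")
g=im.mean(2).astype(np.float32)
hsv=cv2.cvtColor(im.astype(np.uint8),cv2.COLOR_RGB2HSV)
m=cv2.inRange(hsv,(35,60,20),(95,255,200));m[:, 240:]=0;m[:215]=0;m[232:]=0;m[:,:170]=0
ys,xs=np.nonzero(m);w=np.array([onplane(c,x,y,.005)[:2] for x,y in zip(xs,ys)])
ctr=w.mean(0);d=np.linalg.svd(w-ctr)[2][0];d*=np.sign(d[1]);n=np.array([-d[1],d[0]]);t=(w-ctr)@d
print("pick",ctr,"yaw",np.degrees(np.arctan2(d[1],d[0])),t.min(),t.max())
for nm,a0,a1 in(("left",.056,.08),("left2",.06,.09),("right",.056,.09),("hL",.02,.05),("hR",-.05,-.02)):
    sg=-1 if nm=="right" else 1
    pr=[]
    for o in np.arange(-.018,.0181,.003):
        v=[]
        for a in np.arange(a0,a1,.002):
            u,vv=proj(c,[*(ctr+d*a*sg+n*o),.003]);v.append(cv2.getRectSubPix(g,(1,1),(float(u),float(vv)))[0,0])
        pr.append(np.mean(v))
    print(nm,np.round(pr,1))
E
```

```text
pick [0.45509569 0.1875456 ] yaw 76.06708549862901 -0.027084224111748195 0.022675976803267876
left [97.5 89.9 84.1 83.6 82.2 81.8 87.3 86.4 78.4 79.5 79.1 78.5 77.2]
left2 [79.1 72.8 68.7 69.4 68.8 68.  71.9 71.1 67.8 70.3 71.3 72.8 74.1]
right [131.9 132.  132.4 132.9 133.2 133.4 133.6 133.8 134.  134.1 134.2 134.5
 134.9]
hL [157.  156.7 156.7 157.4 156.4 146.6 133.5 143.1 154.5 157.  156.3 156.2
 157.1]
hR [127.9 126.5 127.7 125.5 123.7 105.   98.7 107.  121.8 123.4 123.3 120.7
 120.1]
```

>>> {"api": "servo_tool", "payload": {"commands": [{"hand":3,"offset":[0,0,1],"roll":0},{"hand":3,"offset":[0,0,2.2],"roll":0},{"hand":3,"offset":[0,0,3.2],"roll":0},{"hand":3,"offset":[0,0,3.8],"roll":0},{"hand":3,"offset":[0,0,4.1],"roll":0},{"hand":3,"offset":[0,0,4.3],"roll":0},{"hand":3,"offset":[0,0,4.4],"roll":0},{"hand":3,"offset":[0,0,4.5],"roll":0},{"hand":3,"offset":[0,0,4.5],"roll":0}]}}

```text
t: 5.65
eef_pos: [0.5881, -0.0602, 0.0815]
tool_rot: [0.707, 0.707, 0.0, 0.0]
wrist_force: [0.1, 0.5, -4.5]
finger_gap: 0.036
grip_force: 61.6
```

```bash
python3 - <<'E'
from h import *
c=np.load("top0.npy",allow_pickle=True).item();im=c["img"].astype(np.float32)
ctr=np.array([.4494,.1646]);d=np.array([np.cos(np.radians(76.1)),np.sin(np.radians(76.1))]);n=np.array([-d[1],d[0]])
for nm,a0,a1 in(("left",.056,.08),("right",-.092,-.056),("h",-.02,.02)):
  for ch in (0,1,2):
    g=im[:,:,ch].copy();pr=[]
    for o in np.arange(-.018,.0181,.002):
        v=[]
        for a in np.arange(a0,a1,.002):
            u,vv=proj(c,[*(ctr+d*a+n*o),.003]);v.append(cv2.getRectSubPix(g,(1,1),(float(u),float(vv)))[0,0])
        pr.append(np.mean(v))
    print(nm,ch,np.round(pr,1))
# along-axis profile
g=im.mean(2)
print([round(float(cv2.getRectSubPix(g,(1,1),tuple(map(float,proj(c,[*(ctr+d*a),.003]))))[0,0])) for a in np.arange(-.11,.111,.005)])
E
```

```text
left 0 [151.1 151.  151.  151.  151.  151.1 151.4 151.3 151.1 150.8 150.8 151.
 150.7 150.4 149.7 148.5 147.5 148.2 148. ]
left 1 [155.2 155.2 155.3 155.  155.1 155.6 155.7 155.5 155.4 155.1 155.2 155.2
 154.8 154.6 153.7 152.4 151.8 152.5 152.1]
left 2 [155.7 155.6 155.3 155.2 155.2 155.7 156.  155.8 155.4 155.1 155.4 155.5
 155.  154.8 153.8 152.4 151.8 152.  151.5]
right 0 [153.6 153.9 154.2 153.8 153.2 153.1 153.2 153.3 153.4 153.1 153.1 153.
 152.6 152.  151.7 151.6 151.4 151.5 152. ]
right 1 [157.7 158.1 158.5 158.2 157.5 157.3 157.3 157.4 157.8 157.5 157.5 157.3
 156.7 156.2 155.7 155.8 155.7 155.6 156.3]
right 2 [158.  158.1 158.5 158.1 157.6 157.5 157.4 157.5 157.9 157.5 157.5 157.5
 156.9 156.4 155.9 155.9 155.9 155.9 156.4]
h 0 [151.4 151.4 151.6 151.7 151.3 150.7 145.4 124.4  83.1  55.5  73.5 109.7
 143.1 153.6 153.7 153.5 153.5 153.  152.4]
h 1 [155.7 155.7 155.9 155.9 155.4 154.8 150.  132.6 104.3  88.7  98.7 121.6
 148.4 158.  158.2 157.9 157.8 157.2 156.5]
h 2 [155.8 155.8 156.1 156.1 155.7 155.  149.6 128.9  92.3  70.   84.5 115.8
 147.7 158.2 158.3 157.9 157.7 157.3 156.8]
[156, 155, 156, 156, 154, 155, 156, 155, 157, 158, 157, 156, 120, 64, 70, 67, 69, 68, 68, 69, 63, 67, 64, 67, 100, 71, 75, 72, 64, 63, 66, 65, 93, 154, 153, 151, 154, 156, 148, 82, 87, 68, 60, 61, 61]
```

>>> {"api": "servo_tool", "payload": {"commands": [{"hand":3,"offset":[0,0,0.05],"roll":0},{"hand":3,"offset":[0,0,0.1],"roll":0},{"hand":3,"offset":[0,0,0.1],"roll":0}]}}

```text
t: 5.9
eef_pos: [0.588, -0.0602, 0.0803]
tool_rot: [0.707, 0.707, 0.0, 0.0]
wrist_force: [-0.2, -0.2, -5.4]
finger_gap: 0.0361
grip_force: 61.6
```

```bash
python3 - <<'E'
from h import *
c=np.load("top0.npy",allow_pickle=True).item();im=c["img"].astype(np.float32).mean(2)
np.set_printoptions(linewidth=150)
print(im[210:226,160:184].astype(int))
E
```

```text
[[ 71  66  64  58  56  58  61  62  54 135 154 154 154 152 155 154 154 153 153 153 152 155 155 154]
 [ 70  66  64  59  57  57  56  57  52 122 151 155 156 154 154 155 153 151 154 154 154 154 153 153]
 [ 69  66  66  62  60  56  59  57  53 123 149 153 154 154 154 153 153 152 153 155 154 154 154 155]
 [ 64  65  63  59  57  57  59  59  62 131 151 153 153 154 154 154 154 152 153 152 152 152 153 155]
 [ 59  61  63  57  57  57  57  60  70 137 152 153 155 154 154 153 153 153 152 151 152 153 153 156]
 [ 59  56  59  61  60  77  76  67  72 139 155 154 155 154 154 153 154 153 152 152 152 154 153 155]
 [ 63  62  62  62  61  97  99  70  91 144 155 156 155 153 152 153 154 155 153 152 153 155 156 154]
 [ 64  64  65  67  68  65  66  65 110 148 156 156 154 152 151 152 153 156 156 156 154 156 155 154]
 [ 66  66  69  72  72  71  71  67  93 144 156 156 155 153 150 152 153 155 156 142 138 138 137 153]
 [ 68  67  67  70  73  74  74  70  98 143 153 155 156 153 152 153 152 152 155  85  64  60  58 134]
 [ 70  70  68  69  72  75  75  77 107 145 154 154 155 155 152 152 153 155 154 116  73  64  65  64]
 [ 75  70  69  68  73  75  76  75 115 143 151 152 154 154 153 154 154 154 153 155 112 108 108  67]
 [ 72  72  68  70  75  77  75  74 128 150 152 150 152 154 154 154 153 152 153 153 152 153 154 110]
 [ 74  73  70  72  74  74  75  72 126 150 152 150 153 153 155 153 152 152 151 152 155 156 155 155]
 [ 73  73  73  73  72  70  71  68 124 151 154 153 152 155 154 155 153 152 151 151 155 156 155 155]
 [ 70  72  72  71  71  71  69  65 136 156 155 155 154 154 155 155 153 153 153 154 154 154 155 156]]
```

The bright spot at top px (165–166,216), over the dark floor and on the handle's line, is the steel tip. So the tip points left (+y). Now I'll finish lowering the weight.

>>> {"api": "servo_tool", "payload": {"commands": [{"hand":3,"offset":[0,0,0.05],"roll":0},{"hand":3,"offset":[0,0,0.1],"roll":0},{"hand":3,"offset":[0,0,0.15],"roll":0},{"hand":3,"offset":[0,0,0.15],"roll":0}]}}

```text
t: 6.23
eef_pos: [0.588, -0.0602, 0.0789]
tool_rot: [0.707, 0.707, 0.0, 0.0]
wrist_force: [-0.2, 0.2, -4.5]
finger_gap: 0.0361
grip_force: 61.7
```

>>> {"api": "servo_tool", "payload": {"commands": [{"hand":3,"offset":[0,0,0.05],"roll":0},{"hand":3,"offset":[0,0,0.1],"roll":0},{"hand":3,"offset":[0,0,0.1],"roll":0}]}}

```text
t: 6.48
eef_pos: [0.5881, -0.0601, 0.0788]
tool_rot: [0.707, 0.707, 0.0, 0.0]
wrist_force: [-4.3, 1.2, 5.8]
finger_gap: 0.0356
grip_force: 62.7
```

>>> {"api": "servo_tool", "payload": {"commands": [{"hand":3,"offset":[0,0,-0.05],"roll":0},{"hand":4.2,"offset":[0,0,-0.05],"roll":0},{"hand":5,"offset":[0,0,-0.05],"roll":0},{"hand":6,"offset":[0,0,-0.05],"roll":0},{"hand":8.5,"offset":[0,0,-0.05],"roll":0},{"hand":8.5,"offset":[0,0,-0.05],"roll":0},{"hand":8.5,"offset":[0,0,-0.05],"roll":0},{"hand":8.5,"offset":[0,0,-0.05],"roll":0},{"hand":8.5,"offset":[0,0,-0.05],"roll":0},{"hand":8.5,"offset":[0,0,-0.05],"roll":0}]}}

```text
t: 7.32
eef_pos: [0.588, -0.0602, 0.0783]
tool_rot: [0.707, 0.707, 0.0, 0.0]
wrist_force: [0.2, 0.7, 0.3]
finger_gap: 0.0848
grip_force: 0.0
```

>>> {"api": "servo_tool", "payload": {"commands": [{"hand":8.5,"offset":[0,0,-1.5],"roll":0},{"hand":8.5,"offset":[0,0,-4.5],"roll":0},{"hand":8.5,"offset":[0,0,-8],"roll":0},{"hand":8.5,"offset":[0,0,-10.5],"roll":0},{"hand":8.5,"offset":[1,-0.5,-11],"roll":0},{"hand":5,"offset":[4,-2,-11],"roll":0.05},{"hand":5,"offset":[7,-3.6,-11],"roll":0.1},{"hand":5,"offset":[10,-5.2,-11],"roll":0.15},{"hand":5,"offset":[13,-6.7,-11],"roll":0.2},{"hand":5,"offset":[16,-8.2,-11],"roll":0.243},{"hand":5,"offset":[19,-9.8,-10],"roll":0.243},{"hand":5,"offset":[22,-11.3,-8],"roll":0.243},{"hand":5,"offset":[24.5,-12.6,-5],"roll":0.243},{"hand":5,"offset":[25.4,-13.1,-2],"roll":0.243},{"hand":5,"offset":[25.4,-13.1,1],"roll":0.243},{"hand":5,"offset":[25.4,-13.1,2.5],"roll":0.243},{"hand":5,"offset":[25.4,-13.1,3],"roll":0.243},{"hand":5,"offset":[25.4,-13.1,3],"roll":0.243}]}}

```text
t: 8.82
eef_pos: [0.4561, 0.1938, 0.0473]
tool_rot: [0.788, 0.616, -0.001, -0.001]
wrist_force: [-0.1, 0.5, 0.2]
finger_gap: 0.05
grip_force: 0.0
```

```bash
python3 - <<'E'
from h import *
s=imaging.camera("scene");c=imaging.camera("top")
np.save("scene4.npy",s,allow_pickle=True);np.save("top4.npy",c,allow_pickle=True)
print("tip",onplane(c,165.3,215.8,.001), "expect",np.array([.4494,.1646])+.097*np.array([.24,.971]))
up=lambda i,r,sz:cv2.resize(i[r[0]:r[1],r[2]:r[3]],sz,interpolation=cv2.INTER_CUBIC)
save(np.hstack([up(s["img"],(150,250,185,320),(540,400)),up(c["img"],(145,245,160,225),(260,400))]),"s4.png")
hsv=cv2.cvtColor(c["img"],cv2.COLOR_RGB2HSV)
m=cv2.inRange(hsv,(20,110,60),(35,255,255));m[:140]=0;m[205:]=0;m[:,:240]=0;m[:,310:]=0
n,l,st,ce=cv2.connectedComponentsWithStats(m)
for i in range(1,n):
    if st[i][4]>15:print(st[i],ce[i],onplane(c,*ce[i],.105))
E
```

```text
tip [0.47033005 0.25458387 0.001     ] expect [0.47268  0.258787]
[266 165  13  15 145] [272.15862069 171.46896552] [ 0.5831582  -0.06060793  0.105     ]
```

View pics/s4.png

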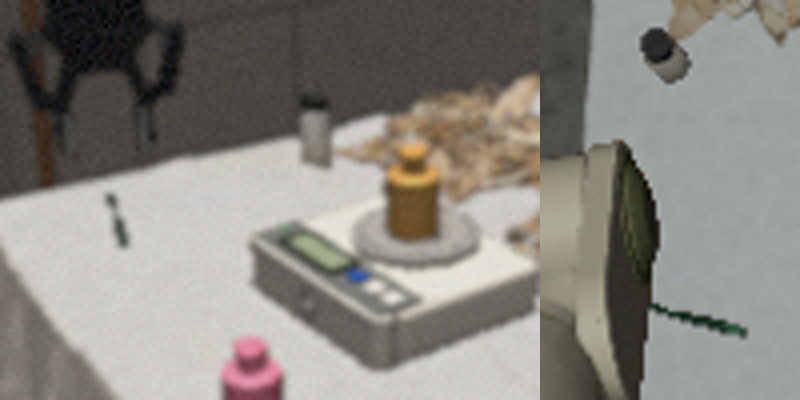

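s4 shows the weight standing mid-pan (crop (412,200)). The hole is at crop (307,302) → scene px (261.7,225.5), and the handle lies below the open gripper. I'll go down and grip.

>>> {"api": "servo_tool", "payload": {"commands": [{"hand":5,"offset":[0,0,1.5],"roll":0},{"hand":5,"offset":[0,0,3],"roll":0},{"hand":5,"offset":[0,0,4],"roll":0},{"hand":5,"offset":[0,0,4.4],"roll":0},{"hand":5,"offset":[0,0,4.55],"roll":0},{"hand":5,"offset":[0,0,4.55],"roll":0},{"hand":0,"offset":[0,0,4.55],"roll":0},{"hand":0,"offset":[0,0,4.55],"roll":0},{"hand":0,"offset":[0,0,4.55],"roll":0},{"hand":0,"offset":[0,0,4.55],"roll":0},{"hand":0,"offset":[0,0,4.55],"roll":0},{"hand":0,"offset":[0,0,4.55],"roll":0},{"hand":0,"offset":[0,0,4.55],"roll":0},{"hand":0,"offset":[0,0,4.55],"roll":0},{"hand":0,"offset":[0,0,4.55],"roll":0}]}}

```text
t: 10.17
eef_pos: [0.4573, 0.1939, 0.0033]
tool_rot: [0.788, 0.616, 0.0, 0.0]
wrist_force: [-1.4, -0.4, 6.5]
finger_gap: 0.0059
grip_force: 59.0
```

>>> {"api": "servo_tool", "payload": {"commands": [{"hand":0,"offset":[0,0,-1],"roll":0},{"hand":0,"offset":[0,0,-3],"roll":0},{"hand":0,"offset":[0,0,-5],"roll":0},{"hand":0,"offset":[0,0,-7],"roll":0},{"hand":0,"offset":[0,0,-8],"roll":0},{"hand":0,"offset":[-2,0,-8],"roll":0.1},{"hand":0,"offset":[-4,0,-8],"roll":0.2},{"hand":0,"offset":[-6.5,0,-8],"roll":0.3},{"hand":0,"offset":[-9,0.1,-8],"roll":0.4},{"hand":0,"offset":[-11.5,0.2,-8],"roll":0.5},{"hand":0,"offset":[-14,0.2,-8],"roll":0.6},{"hand":0,"offset":[-16.5,0.3,-8],"roll":0.7},{"hand":0,"offset":[-19,0.3,-8],"roll":0.8},{"hand":0,"offset":[-21.5,0.4,-8],"roll":0.9},{"hand":0,"offset":[-24,0.5,-8],"roll":1.0},{"hand":0,"offset":[-26,0.5,-8],"roll":1.1},{"hand":0,"offset":[-27.5,0.5,-8],"roll":1.18},{"hand":0,"offset":[-28,0.5,-8],"roll":1.22},{"hand":0,"offset":[-28,0.5,-8],"roll":1.22},{"hand":0,"offset":[-28,0.5,-8],"roll":1.22}]}}

```text
t: 11.83
eef_pos: [0.3944, -0.0791, 0.0828]
tool_rot: [0.999, 0.054, -0.0, -0.0]
wrist_force: [-0.2, -0.3, 0.4]
finger_gap: 0.0059
grip_force: 58.8
```

```bash
python3 - <<'E'
from h import *
s=imaging.camera("scene");c=imaging.camera("top");o=env.get_obs()
np.save("scene5.npy",s,allow_pickle=True);np.save("top5.npy",c,allow_pickle=True)
T=o["eef_pos"];print(T)
for k in s,c:
    print(proj(k,T),proj(k,T+[.065*.994,.065*.107,0]))
up=lambda i,r,sz:cv2.resize(i[r[0]:r[1],r[2]:r[3]],sz,interpolation=cv2.INTER_CUBIC)
save(np.vstack([up(s["img"],(190,240,210,310),(800,400)),up(c["img"],(185,235,240,340),(400,200)).repeat(1,0) if 0 else np.pad(up(c["img"],(185,235,240,340),(400,200)),((0,0),(0,400),(0,0)))]),"s5.png")
E
```

```text
[ 0.39447964 -0.07866439  0.08281113]
[225.33247459 217.33657682] [247.48292137 210.48369585]
[277.446993   241.30105488] [275.43871159 217.66100603]
```

View pics/s5.png

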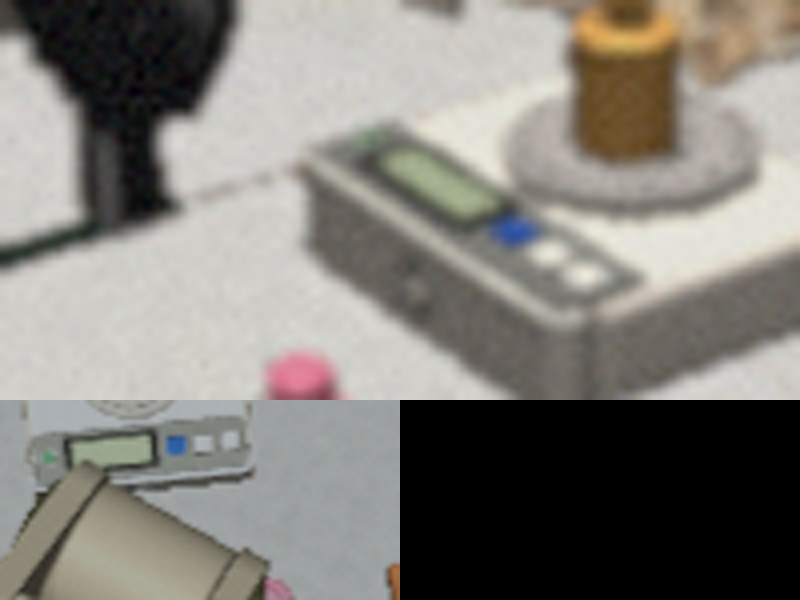

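s5 shows the gripped pick with its handle lower left. The thin shank runs to its tip at about crop (300,170) → scene px (247.2,211), level and where predicted. The hole is at crop (415,290) → (261.4,225.8). I'll lower to hole height and approach to about 12 mm.

>>> {"api": "servo_tool", "payload": {"commands": [{"hand":0,"offset":[0,0,1],"roll":0},{"hand":0,"offset":[0,0,3],"roll":0},{"hand":0,"offset":[0,0,4.6],"roll":0},{"hand":0,"offset":[0,0,5.4],"roll":0},{"hand":0,"offset":[0,0,5.6],"roll":0},{"hand":0,"offset":[0.8,0,5.6],"roll":0},{"hand":0,"offset":[1.6,0,5.6],"roll":0},{"hand":0,"offset":[2.2,0,5.6],"roll":0},{"hand":0,"offset":[2.5,0,5.6],"roll":0},{"hand":0,"offset":[2.5,0,5.6],"roll":0},{"hand":0,"offset":[2.5,0,5.6],"roll":0}]}}

```text
t: 12.85
eef_pos: [0.4195, -0.0764, 0.0269]
tool_rot: [0.999, 0.054, 0.0, 0.0]
wrist_force: [-0.7, -0.2, -0.2]
finger_gap: 0.0059
grip_force: 58.8
```

```bash
python3 - <<'E'
from h import *
s=[imaging.camera("scene") for _ in range(4)];o=env.get_obs();T=o["eef_pos"]
k=s[0];im=np.mean([q["img"].astype(float) for q in s],0).astype(np.uint8);np.save("s6.npy",im)
x=np.array([.9943,.107,0])
print(T,"shank base",proj(k,T+x*.021-[0,0,.001]),"tip pred",proj(k,T+x*.065-[0,0,.0023]),"hole pred",proj(k,[.4999,-.0680,.026]))
save(cv2.resize(im[205:242,225:275],(800,592),interpolation=cv2.INTER_CUBIC),"s6.png")
E
```

```text
[ 0.41913467 -0.07647089  0.02684157] shank base [242.2912752  231.84797249] tip pred [256.3933808  227.48537419] hole pred [261.45547889 225.33116897]
```

View pics/s6.png

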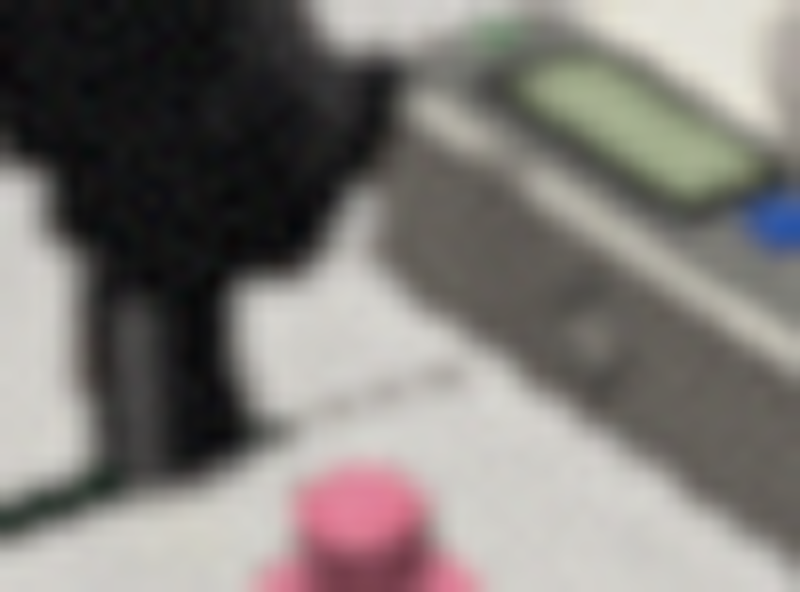

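The s6 crop shows the shank running (290,420)→(~475,365). Extended, it passes (588,336), and the hole is at (585,340), so it's on axis with about 16–20 mm to go. Advancing now.

>>> {"api": "servo_tool", "payload": {"commands": [{"hand":0,"offset":[0.5,0,0],"roll":0},{"hand":0,"offset":[1,0,0],"roll":0},{"hand":0,"offset":[1.4,0,0],"roll":0},{"hand":0,"offset":[1.8,0,0],"roll":0},{"hand":0,"offset":[2.1,0,0],"roll":0},{"hand":0,"offset":[2.4,0,0],"roll":0},{"hand":0,"offset":[2.4,0,0],"roll":0},{"hand":0,"offset":[2.4,0,0],"roll":0}]}}

```text
t: 13.72
eef_pos: [0.4432, -0.0738, 0.0267]
tool_rot: [0.999, 0.054, -0.0, -0.0]
wrist_force: [0.2, 0.4, -0.5]
finger_gap: 0.006
grip_force: 58.8
```

>>> {"api": "servo_tool", "payload": {"commands": [{"hand":0,"offset":[0.2,0,0],"roll":0},{"hand":0,"offset":[0.4,0,0],"roll":0},{"hand":0,"offset":[0.6,0,0],"roll":0},{"hand":0,"offset":[0.8,0,0],"roll":0},{"hand":0,"offset":[0.8,0,0],"roll":0},{"hand":0,"offset":[0.8,0,0],"roll":0}]}}

```text
t: 14.22
eef_pos: [0.4512, -0.073, 0.0268]
tool_rot: [0.999, 0.054, 0.0, -0.0]
wrist_force: [-0.3, -0.3, -1.3]
finger_gap: 0.0061
grip_force: 58.8
```

>>> {"api": "servo_tool", "payload": {"commands": [{"hand":0,"offset":[0.15,0,0],"roll":0},{"hand":0,"offset":[0.3,0,0],"roll":0},{"hand":0,"offset":[0.4,0,0],"roll":0},{"hand":0,"offset":[0.4,0,0],"roll":0}]}}

```text
t: 14.55
eef_pos: [0.455, -0.0725, 0.0267]
tool_rot: [0.999, 0.054, -0.0, -0.0]
wrist_force: [-1.8, -1.0, -0.8]
finger_gap: 0.0059
grip_force: 58.8
```

>>> {"api": "servo_tool", "payload": {"commands": [{"hand":0,"offset":[0.1,0,0],"roll":0},{"hand":0,"offset":[0.2,0,0],"roll":0},{"hand":0,"offset":[0.2,0,0],"roll":0}]}}

```text
t: 14.8
eef_pos: [0.457, -0.0723, 0.0267]
tool_rot: [0.999, 0.054, -0.0, -0.0]
wrist_force: [-2.8, -0.8, -1.0]
finger_gap: 0.0065
grip_force: 58.8
```

>>> {"api": "servo_tool", "payload": {"commands": [{"hand":0,"offset":[0.1,0,0],"roll":0},{"hand":0,"offset":[0.2,0,0],"roll":0},{"hand":0,"offset":[0.2,0,0],"roll":0}]}}

```text
t: 15.05
eef_pos: [0.4581, -0.0719, 0.0264]
tool_rot: [0.999, 0.054, -0.001, -0.0]
wrist_force: [-6.5, -1.6, 1.1]
finger_gap: 0.0059
grip_force: 58.9
```

>>> {"api": "servo_tool", "payload": {"commands": [{"hand":0,"offset":[0.03,0,0],"roll":0},{"hand":0,"offset":[0.03,0,0],"roll":0},{"hand":0,"offset":[0.03,0,0],"roll":0},{"hand":0,"offset":[0.03,0,0],"roll":0},{"hand":0,"offset":[0.03,0,0],"roll":0},{"hand":0,"offset":[0.03,0,0],"roll":0},{"hand":0,"offset":[0.03,0,0],"roll":0},{"hand":0,"offset":[0.03,0,0],"roll":0},{"hand":0,"offset":[0.03,0,0],"roll":0},{"hand":0,"offset":[0.03,0,0],"roll":0}]}}

```text
t: 15.88
eef_pos: [0.4582, -0.0719, 0.0264]
tool_rot: [0.999, 0.054, -0.002, -0.0]
wrist_force: [-7.4, -0.9, 0.5]
finger_gap: 0.0061
grip_force: 58.9
```

```bash
python3 - <<'E'
from h import *
a=np.load("scene4.npy",allow_pickle=True).item()["img"];s=imaging.camera("scene");b=s["img"]
for im in(a,b):
    m=cv2.inRange(cv2.cvtColor(im,cv2.COLOR_RGB2HSV),(10,110,50),(35,255,255));m[:184]=0;m[214:]=0;m[:,:280]=0;m[:,300:]=0
    ys,xs=np.nonzero(m);print(len(xs),xs.mean(),ys.mean())
print(env.get_obs()["wrist_force"],env.get_obs()["eef_pos"])
E
```

```text
240 287.84583333333336 197.90416666666667
243 287.843621399177 197.74897119341563
[-7.55020439 -1.22319055  0.59757292] [ 0.45823171 -0.07192116  0.02641394]
```

The push is steady at about 7.5 N against the stop, and the weight hasn't moved. Handing in.

```bash
python3 -c "
from rig import env
print(env.job_done())"
```

```text
the job is handed in; nothing more can be done
None
```

I handed the job in with the larger weight standing free in the middle of the pan and the gripped pick's tip in the hole, pushing the red button against its stop at about 7.5 N. I read the button as fully down from the force profile, not from an image, and the hand-in returned no verdict.

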